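# Rock the angle gauge on the cuff's stud to its set mark

## Robot

A 6-joint arm with a two-finger parallel gripper is mounted at the origin on the work surface. World frame = base frame: x ahead of the robot, y to its left, z up, the work surface at z = 0. Lengths are in mm, angles in rad, forces in N, time in s.
With the tool pointing down it reaches from about 225 to 875 mm from the base axis. Payload 3.4 kg.
Tool frame: the origin (TCP) lies on the mounting face of the last link; the fingertips stand 173 mm ahead of it and the grasp point (between the pads) lies 155 mm ahead of it (robot.pinch_z is the distance from the TCP to the grasp point, in mm); z points along the fingers, y is the direction in which the jaws open and shut (so a half turn about z gives the same grasp; the last joint's range is limited). The gripper opens to 85 mm and grips with 20 to 120 N. Pads are 22 mm wide; open, the fingers measure 114 mm over their backs; the gripper's body (76 mm by 85 mm) begins 54 mm behind the grasp point. The pads swing forward as they close: fully open they stand 13 mm farther back than shut.
Start: joints at [1.227, 0.276, 1.505, -0, 1.361, -0.121], TCP at [127.062, 560.803, 404.728] pointing down, gripper open.
Joint ranges: [-2.89, 2.89], [-0.75, 2.08], [0.22, 2.7], [-1.18, 4.32], [0.11, 2.71], [-2.7, 2.7]. Speed limits (rad/s): [2.57, 2.57, 3.14, 3.14, 3.14, 3.14].

## Interface

Orientations are given as a unit quaternion [w, x, y, z].
In Python, from rig import robot, cams, ticket gives the robot as it stands.
- The arm moves only by the tool move_arm, never from a script. Its argument "moves" is one flat list of numbers, 4 for each row, row after row: the shift along the tool's x, y, z in mm, then the turn about the tool's z in rad. In form: [x, y, z, twist, x, y, z, twist, ...]. A call has 1 to 5 rows; each row shifts and turns the commanded pose from where the row before left it, along the tool's axes as they then stand; what a row does not reach is not made up. A row lasts 1/8 s, in which the tool goes at most 62.5 mm and 10.7 degrees, less where a joint would pass 70% of its speed; a pose out of reach is approached as far as the arm can. A call with a gripper value outside its range is refused whole. "fingers" is the opening, from -1 (shut) to 1 (fully open), set as the call begins (left out, the last holds). The fingers move at their own pace and stop on an object; "squeeze" is the grip in N (left out, the last holds). Time passes only in rows, so rows that do not move let the fingers close. It gives the time, the measured TCP pose, the force and the opening at its end, in the units of the state.
- robot.read_state(): the state, without advancing time (a new reading comes with each control period).
- cams.snapshot(name): name is "side" or "top"; returns a dict with "img" (420x560x3 uint8, blue, green, red), "vfov" (degrees; the focal length in pixels is half the picture's height over the tangent of half this angle, whatever the lens; pixels are square), "cx", "cy" (the principal point, pixels), "camera_from_world" (4x4, takes a point from world to camera coordinates). Camera axes: x right, y down, z forward; pixel columns grow to the right and rows downward; lengths in mm; the calibration is good to about 2 mm. A picture is of the moment at which its call begins. There is no depth.
- ticket.sign_off(): hands the job in, once; it reports no verdict.
The state is a dict: "clock": time; "joint_positions": joint angles; "dq": joint speeds; "joint_torque": joint torques, N m; "tcp_pos": TCP position; "ee_rot": TCP orientation; "force": force on the tool from outside, world axes, zero at the start; "wrist_torque": the same for the moment, N m; "finger_gap": finger opening in mm.
Only numpy, scipy, OpenCV 4.12 (cv2) and the standard library are available. Lean on these libraries where they do the work, as an engineer would, in place of code of your own. Each camera call takes 0.05 s, during which the arm holds its last target. There are 200 camera calls.

## Task

The cuff bracelet is loaded on the holder: swing the holder's hold-down bar fully down onto it. Then take the angle gauge out of its rest, stand it upright on the cuff's springy domed stud so that the stud gives a little, and rock it there sideways, in the plane of its dial only, until the swinging pointer settles on the black set mark. Finish while still holding the gauge so, its foot pressing the stud part-way down; never drive the stud to the bottom, and leave the set mark and the other things on the bench as they are.

Things in the scene. Friction and masses are not known exactly. Their poses are not given: they have to be found in the camera images.
- holder: Fixed cuff holder: white base plate 130 x 190 x 14 mm with a grey mandrel along its y, on which a polished steel cuff bracelet (60 mm across, 110 mm long along y, its top at z = 76 mm) is fitted. Origin: centre of the underside, z up. The hinge of the hold-down bar stands at (55, -30, 86) mm, the stud's top at (0, 28, 102) mm. The holder's place and yaw vary, and it may stand on the left or the right.
- clamp (a joint): Hinge of the aluminium hold-down bar (22 mm wide, 12 mm thick, reaching 130 mm from the hinge to its black end piece, which is 24 mm long, 34 mm wide and 14 mm thick). 0 = fully down on the cuff (hard stop, bar level, pointing along the holder's -x); positive = swung up, rad, starts 0.7 to 1.15. Stiff hinge (about 0.22 N m), it stays where left.
- clamp_hinge (a point): Point on the hinge axis of the hold-down bar, in the middle of the bar's width and thickness; the axis runs along the holder's y. Its axes turn with the bar: the bar runs along its -x and its z is the normal of the bar's top face.
- clamp_end (a point): Middle of the top face of the black end piece of the hold-down bar, 118 mm from the hinge along the bar and 7 mm above the bar's middle plane. Press here.
- stud_top (a point): Top of the steel stud on the cuff: a dome of 12 mm radius with smaller uneven beads lower at its side, standing 26 mm above the cuff. It moves down with the stud.
- stud (a joint): How far the stud is pressed down, m: 0 free, 0.014 bottomed. Spring of about 450 N/m with 0.5 N preload, straight down: about 3 N at 5 mm.
- gauge: Loose angle gauge, 0.2 kg (varies), 183 mm tall: rubber foot 24 x 44 x 8 mm (x, y, z), short neck, white round dial 104 mm across (plane y-z, face to +x, centre at z = 86 mm), black handle block 22 x 30 x 46 mm (x, y, z) on top, from z = 138 to 183 mm. Origin: centre of the foot's underside, z up. It starts upright in its rest and is drawn straight up.
- gauge_foot (a point): Centre of the underside of the gauge's foot (the gauge's origin).
- gauge_grip (a point): Middle of the gauge's handle block, 161 mm above the foot's underside.
- pointer (a joint): Angle of the free-swinging pointer about the gauge's x axis, through the dial's centre, rad. It hangs plumb: 0 when the gauge is upright, positive with the tip towards the gauge's +y, as when the top of the gauge leans to +y. It settles within about a second.
- mark (a joint): Angle of the set mark about the same axis, rad, 0 at the bottom of the dial, positive towards the gauge's +y; preset to 0.20 to 0.42 and stays by friction. The pointer is on the mark when the two angles are equal: lean the gauge's top to its +y by this angle.
- pointer_tip (a point): Tip of the pointer, 45 mm from the dial's centre.
- mark_tip (a point): Inner end of the black set mark at the dial's rim, 45 mm from the dial's centre; the pointer's tip coincides with it when on the mark.
- rest: Fixed grey slotted rest of the gauge: base 90 x 110 x 4 mm, with a 22 mm high open box (46 x 66 mm outside, walls 7 mm, inside 32 x 52 mm) that holds the foot; its floor is 7 mm above the bench. Origin: centre of the underside.
- bangle: Bystander: plain steel bangle lying flat, 66 mm across, 16 mm high; origin under its centre.
- vial: Bystander: small capped glass vial, 28 mm across, 60 mm high; origin under its centre.
- cuff: Bystander: dark steel cuff standing on its edge, 64 mm across, 45 mm high; origin under its centre.
- tub: Bystander: white tub, 40 mm across, 70 mm high; origin under its centre.
- dish: Bystander: shallow glass dish, 100 mm across, 18 mm high; origin under its centre.
- weight: Bystander: brass weight, 32 mm across, 30 mm high; origin under its centre.
Things that resemble listed ones, but are neither listed nor needed, are in the scene too. Leave any blue or red look-alike of the rest alone.

How it is judged (in metres and radians):
On the way, in this order (a step that is already met when the one before it is completed fails the run):
1. the hold-down bar is fully down on the cuff, before the gauge leaves its rest (value of joint clamp below 0.06 rad and horizontal distance between gauge_foot and rest below 0.02 m and height (world z) of gauge_foot below 0.02 m), for 0.2 s.
2. the gauge is lifted out of its rest in the gripper (height (world z) of gauge_foot above 0.04 m and contact force between the fingers and gauge above 1 N), for 0.1 s.
3. the gauge stands upright (within 0.14 rad) with its foot on the stud, which gives (value of joint stud above 0.0015 m and distance between gauge_foot and stud_top below 0.013 m and angle between gauge's own z axis and vertical below 0.14 rad and contact force between the fingers and gauge above 0.5 N), for 0.2 s.
At the end, for the whole second after the job is handed in: Hold-down bar within 0.08 rad of fully down; gauge held still in the fingers, its foot's centre within 13 mm of the stud's top and pressing the stud 1.5 to 12.5 mm down; dial plane within 0.2 rad of vertical; pointer at rest with its tip within 3.2 mm (about 4 degrees) of the mark (value of joint clamp below 0.08 rad and value of joint stud between 0.0015 and 0.0125 m and distance between gauge_foot and stud_top below 0.013 m and distance between pointer_tip and mark_tip below 0.0032 m and velocity of joint pointer between -0.4 and 0.4 rad/s and angle between gauge's own x axis and vertical between 1.37 and 1.77 rad and contact force between the fingers and gauge above 0.5 N and linear speed of gauge below 0.03 m/s); the arm keeps its last pose, push and grip.
It fails at once if the stud was driven to the bottom (value of joint stud above 0.0132 m).
It fails at once if the gauge's mark was shifted (value of joint mark below 0.17 rad or value of joint mark above 0.45 rad).
It fails at once if another thing on the bench was moved more than 25 mm (distance of any of bangle, vial, cuff, tub, dish, weight from where it was at the start of the episode above 0.025 m).
It also fails if it takes over 72 s, if anything falls off the work surface, if the arm or the gripper's body presses on something with over 40 N, if the wrist force passes 120 N, or if a joint passes its speed limit or range.

## Working session

There is one attempt and no reset: what is moved stays moved. The work goes in short steps, Python scripts to look and compute and a tool call to move; the robot and the scene stay as the last step left them, time stands still between calls to the robot, and variables do not carry over. Pictures are saved under pics/ and viewed, about 8 in all and at most 12, crops included, and the job is handed in when it is done.

Besides the shell and the picture viewer there is one more tool, called after "Call:" by a JSON object that holds its "op" and its "data". move_arm: Moves the arm, as the interface text tells. Its arguments: {"type":"object","properties":{"moves":{"type":"array"},"fingers":{"type":"number"},"squeeze":{"type":"number"}},"required":["moves"]}

```bash
mkdir -p pics; ls; cat > h.py <<'E'
import numpy as np, cv2
from rig import robot, cams, ticket
def snap(n,save=None):
    s=cams.snapshot(n)
    if save: cv2.imwrite('pics/'+save,s['img'])
    return s
def K(s):
    f=210/np.tan(np.radians(s['vfov'])/2); return f,s['cx'],s['cy']
def ray(s,u,v):
    f,cx,cy=K(s); T=np.array(s['camera_from_world']); R=T[:3,:3]
    d=R.T@np.array([(u-cx)/f,(v-cy)/f,1]); return -R.T@T[:3,3], d/np.linalg.norm(d)
def onz(s,u,v,z):
    o,d=ray(s,u,v); return o+d*(z-o[2])/d[2]
def tri(s1,p1,s2,p2):
    o1,d1=ray(s1,*p1); o2,d2=ray(s2,*p2)
    t=np.linalg.lstsq(np.c_[d1,-d2],o2-o1,rcond=None)[0]
    a=o1+t[0]*d1; b=o2+t[1]*d2; return (a+b)/2, np.linalg.norm(a-b)
def proj(s,P):
    f,cx,cy=K(s); T=np.array(s['camera_from_world']); q=T[:3,:3]@np.array(P)+T[:3,3]
    return f*q[0]/q[2]+cx, f*q[1]/q[2]+cy
E
python3 - <<'E'
from h import *
a=snap('side');b=snap('top')
for s in(a,b):
    T=np.array(s['camera_from_world']); print(s['vfov'],s['cx'],s['cy'],(-T[:3,:3].T@T[:3,3]).round(),T[:3,:3].round(2).tolist())
cv2.imwrite('pics/a.png',np.vstack([a['img'],b['img']])[:, :])
cv2.imwrite('pics/side0.png',a['img']);cv2.imwrite('pics/top0.png',b['img'])
print(robot.read_state())
E
```

```text
pics
46.559427020172365 279.24011216611285 202.23384754225762 [ 238. -745.  991.] [[0.97, -0.22, 0.02], [-0.15, -0.71, -0.69], [0.17, 0.67, -0.73]]
42.285555674859815 272.1211991881756 219.33605657861418 [ 354.   29. 1552.] [[-0.02, -1.0, -0.0], [-1.0, 0.02, -0.06], [0.06, 0.0, -1.0]]
{'clock': 0.1, 'joint_positions': array([ 1.22699799e+00,  2.76519603e-01,  1.50603604e+00, -1.10073950e-05,
        1.36069085e+00, -1.20990457e-01]), 'dq': array([-0.00139197, -0.00176389, -0.00215219, -0.00112401,  0.00015435,
        0.00090842]), 'joint_torque': array([ 1.25558847e-03, -4.17701054e+01, -2.46404904e+01, -2.55296291e-04,
        5.75680679e-03,  1.02271855e-05]), 'tcp_pos': array([126.99163496, 560.59766566, 403.92114371]), 'ee_rot': array([-1.85209404e-04,  1.11172464e-01,  9.93800785e-01, -8.05929883e-04]), 'force': array([-0.64279729, -0.14365405, -0.04496886]), 'wrist_torque': array([-0.02994486,  0.03559484,  0.00521131]), 'finger_gap': 85.7897699769116}
```

View pics/side0.png

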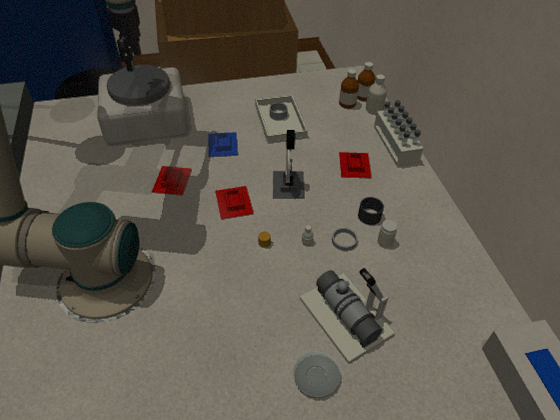

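View pics/top0.png

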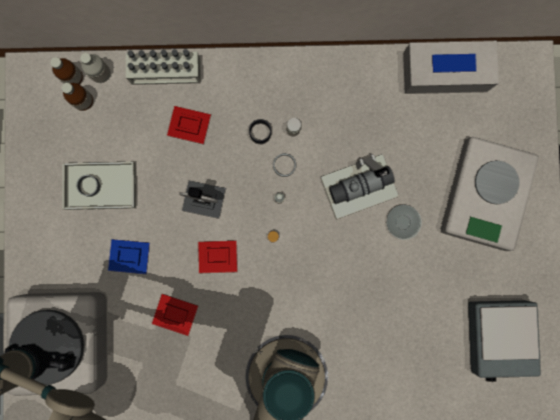

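The gauge stands in the grey rest (side 290,165; top 205,197). The red and blue rests are look-alikes, so the grey one is the one meant. The holder is at side (345,310), top (360,187). Next I'll enlarge both to confirm.

```bash
python3 - <<'E'
from h import *
a=cv2.imread('pics/side0.png');b=cv2.imread('pics/top0.png')
def c(i,x,y,w,h): return cv2.resize(i[y:y+h,x:x+w],(400,300),interpolation=cv2.INTER_CUBIC)
g=lambda i:cv2.convertScaleAbs(i,alpha=1.5,beta=10)
m=np.vstack([np.hstack([c(a,245,120,100,75),c(a,290,255,120,90)*1]),np.hstack([c(b,165,160,80,60),c(b,310,140,100,75)])])
cv2.imwrite('pics/crop1.png',g(m))
E
```

```text
(no output)
```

View pics/crop1.png

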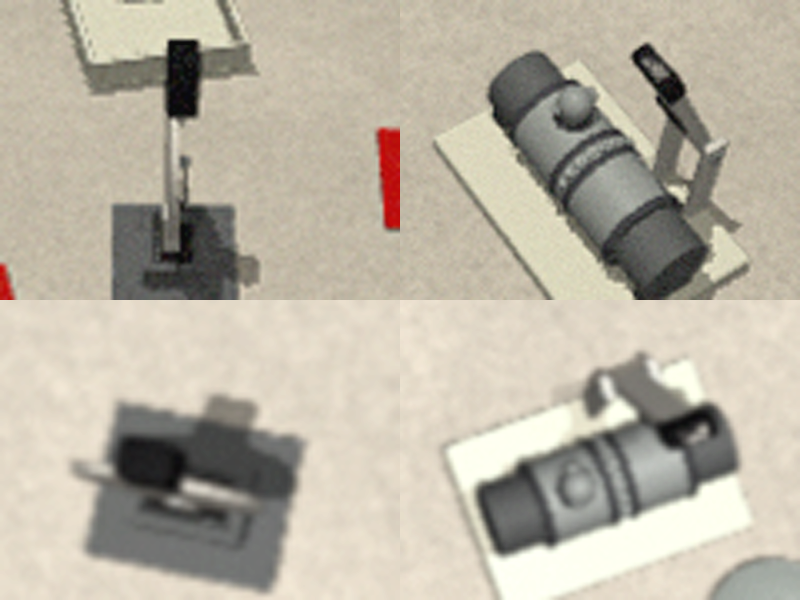

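The crops confirm the grey rest and gauge. The dial is seen edge-on, with its hub knob on the right (+x) side. On the holder, the stud is at side (343,286), the bar's end piece at side (367,275) and the posts at side (378,300). Now I'll measure.

```bash
python3 - <<'E'
from h import *
a=snap('side');b=snap('top')
def big(m,box):
    x,y,w,h=box; z=np.zeros_like(m); z[y:y+h,x:x+w]=m[y:y+h,x:x+w]
    c,_=cv2.findContours(z,cv2.RETR_EXTERNAL,cv2.CHAIN_APPROX_NONE); c=max(c,key=cv2.contourArea); return c
def rect(s,m,box,z):
    c=cv2.convexHull(big(m,box))[:,0]
    P=np.array([onz(s,u,v,z)[:2] for u,v in c],np.float32); r=cv2.minAreaRect(P); print(np.array(r[0]).round(1),np.array(r[1]).round(1),r[2]); return P
for n,s,bx in(('side',a,(290,255,120,110)),('top',b,(310,140,100,80))):
    i=s['img'].astype(int); mn=i.min(2); lab=(mn>0)
    g=mn[bx[1]:bx[1]+bx[3],bx[0]:bx[0]+bx[2]]; print(n,np.percentile(g,[5,25,50,75,90,97]))
    for t in (148,155,165): rect(s,((mn>t)*255).astype(np.uint8),bx,14)
for n,s,bx in(('side',a,(265,165,45,40)),('top',b,(175,165,60,60))):
    i=s['img']; mx=i.max(2); print(n,np.percentile(mx,[5,25,50,75,90]))
    m=((mx<95)*255).astype(np.uint8); rect(s,m,bx,4)
# gauge handle (near black)
for n,s,bx in(('side',a,(275,120,30,40)),('top',b,(180,175,50,40))):
    i=s['img'];x,y,w,h=bx; r=i.max(2)[y:y+h,x:x+w]; q=np.argwhere(r<45); print(n,len(q),q.min(0)+[y,x],q.max(0)+[y,x],q.mean(0)+[y,x])
E
```

```text
side [ 39.  90. 104. 107. 117. 121.]Traceback (most recent call last):
  File "<stdin>", line 12, in <module>
  File "<stdin>", line 7, in rect
  File "<stdin>", line 5, in big
ValueError: max() iterable argument is empty
```

```bash
cat > m.py <<'E'
from h import *
a=snap('side');b=snap('top')
def big(m,box):
    x,y,w,h=box; z=np.zeros_like(m); z[y:y+h,x:x+w]=m[y:y+h,x:x+w]
    c,_=cv2.findContours(z,cv2.RETR_EXTERNAL,cv2.CHAIN_APPROX_NONE); return max(c,key=cv2.contourArea)
def rect(s,m,box,z):
    c=cv2.convexHull(big(m,box))[:,0]
    P=np.array([onz(s,u,v,z)[:2] for u,v in c],np.float32); r=cv2.minAreaRect(P); print('  ',np.array(r[0]).round(1),np.array(r[1]).round(1),round(r[2],1))
for n,s,bx in(('side',a,(295,265,105,95)),('top',b,(315,150,88,68))):
    i=s['img'].astype(int); bg=np.median(i[bx[1]:bx[1]+5,bx[0]:bx[0]+20],(0,1)); v=i.sum(2)
    x,y,w,h=bx; print(n,bg,np.percentile(i[y:y+h,x:x+w].sum(2),[25,50,75,90,97]))
    for t in (1.1,1.15,1.2):
        try: rect(s,((v>t*bg.sum())*255).astype(np.uint8),bx,14)
        except Exception as e: print(e)
for n,s,bx in(('side',a,(265,165,45,40)),('top',b,(175,165,60,60))):
    mx=s['img'].max(2); x,y,w,h=bx; print(n,np.percentile(mx[y:y+h,x:x+w],[5,25,50,75,90]))
    for t in(75,85,95): rect(s,((mx<t)*255).astype(np.uint8),bx,4)
for n,s,bx in(('side',a,(275,120,30,40)),('top',b,(180,175,50,40))):
    i=s['img'];x,y,w,h=bx; r=i.max(2)[y:y+h,x:x+w]
    for t in(35,45): q=np.argwhere(r<t); print(n,len(q),len(q) and (q.min(0)+[y,x],q.max(0)+[y,x],q.mean(0)+[y,x]))
E
python3 m.py
```

```text
side [106. 119. 125.] [240. 340. 354. 394. 401.]
   [ 492.4 -235. ] [ 42.4 184.8] 19.4
   [ 595.1 -288.9] [10.3  5.3] 52.7
   [ 591.  -227.6] [0. 0.] 0.0
top [127. 138. 145.] [303. 406. 420. 482. 485.]
   [ 490.1 -235.1] [ 40.4 184.9] 16.9
   [ 490.  -234.6] [ 36.1 181.6] 17.9
max() iterable argument is empty
side [ 29.   57.   80.5 124.  127. ]
   [515.8 233.5] [137.5 100.8] 77.5
   [515.9 233.5] [137.5 101. ] 77.5
   [517.2 233.2] [137.5 103.7] 77.5
top [ 36.  71. 143. 146. 148.]
   [507.8 224.9] [107.1  88.2] 76.9
   [512.6 225.2] [111.1  99.6] 76.7
   [513.8 229.6] [120.3 101.3] 77.5
side 143 (array([130, 286]), array([148, 294]), array([138.88111888, 290.16783217]))
side 146 (array([130, 286]), array([149, 294]), array([138.99315068, 290.13013699]))
top 172 (array([187, 188]), array([203, 216]), array([193.37790698, 197.68604651]))
top 377 (array([185, 188]), array([204, 222]), array([193.12997347, 203.84615385]))
```

```bash
cat > m2.py <<'E'
from h import *
a=snap('side');b=snap('top')
for n,s,bx,T in(('side',a,(295,265,105,95),(1.08,1.1,1.12)),('top',b,(315,150,88,68),(1.08,1.1,1.13))):
    i=s['img'].astype(int); bg=np.median(i[bx[1]:bx[1]+5,bx[0]:bx[0]+20],(0,1)).sum(); x,y,w,h=bx
    for t in T:
        m=((i.sum(2)>t*bg)*255).astype(np.uint8); z=np.zeros_like(m); z[y:y+h,x:x+w]=m[y:y+h,x:x+w]
        _,l,st,_=cv2.connectedComponentsWithStats(z)
        z=np.isin(l,[k for k in range(1,len(st)) if st[k,4]>60])
        q=cv2.convexHull(np.argwhere(z)[:,::-1].astype(np.int32))[:,0]
        P=np.array([onz(s,u,v,14)[:2] for u,v in q],np.float32); r=cv2.minAreaRect(P); print(n,t,np.array(r[0]).round(1),np.array(r[1]).round(1),round(r[2],1))
for nm,p,q in(('handle',(290.1,139),(195.5,192.5)),('end',(367.4,276.6),(383,172.5)),('stud',(343,286),(353.5,186.5))):
    P,e=tri(a,p,b,q); print(nm,P.round(1),round(e,1))
E
python3 m2.py
```

```text
side 1.08 [ 532.4 -221.3] [126.2 185.1] 18.9
side 1.1 [ 532.3 -221. ] [125.7 184.4] 19.0
side 1.12 [ 532.1 -221.2] [125.1 184.4] 19.0
top 1.08 [ 531.9 -220.9] [125.6 185.6] 19.0
top 1.1 [ 532.  -220.5] [124.1 184.3] 18.9
top 1.13 [ 532.  -220.3] [123.1 183.2] 18.9
handle [506.7 224.6 168.9] 0.4
end [ 544.2 -250.8  197.7] 1.1
stud [ 524.7 -193.    86. ] 3.8
```

```bash
cat >> h.py <<'E'
HC=np.array([532.,-221.]); HY=np.radians(19.0)
def hol(x,y,z): c,s=np.cos(HY),np.sin(HY); return np.array([HC[0]+c*x-s*y,HC[1]+s*x+c*y,z])
def pose():
    st=robot.read_state(); w,x,y,z=st['ee_rot']
    return np.array(st['tcp_pos']), np.arctan2(2*(x*y+w*z),1-2*(y*y+z*z)), st
def need(target,psi):
    "remaining shift in present tool axes + twist"
    p,a,st=pose(); d=np.array(target)-p
    tw=-(psi-a); tw=(tw+np.pi)%(2*np.pi)-np.pi
    print('tcp',p.round(1),'psi',round(a,3),'F',np.array(st['force']).round(1),'gap',round(st['finger_gap'],1),'t',round(st['clock'],2))
    print('need tool xyz',round(d[0]*np.cos(a)+d[1]*np.sin(a),1),round(d[0]*np.sin(a)-d[1]*np.cos(a),1),round(-d[2],1),'twist',round(tw,3),'dist',np.linalg.norm(d).round(1))
E
python3 - <<'E'
from h import *
print(hol(55,-30,86),hol(0,28,102)); need([*hol(45,-30,0)[:2],404],1.902)
E
```

```text
[ 593.77056629 -231.45930877   86.        ] [ 522.88409168 -194.52547988  102.        ]
tcp [127.1 560.8 404.6] psi 2.919 F [ 0.3 -0.  -0.6] gap 85.2 t 0.4
need tool xyz -621.7 -674.8 0.6 twist 1.017 dist 917.6
```

Call:
{"op": "move_arm", "data": {"moves": [-40,-43,0,0,-40,-43,0,0,-40,-43,0,0,-40,-43,0,0,-40,-43,0,0], "fingers": -1}}

```text
clock: 1.02
tcp_pos: [275.1, 305.3, 405.0]
ee_rot: [0.001, 0.111, 0.994, 0.0]
force: [0.9, -0.1, -0.4]
finger_gap: -0.2
```

Call:
{"op": "move_arm", "data": {"moves": [-40,-43,0,0,-40,-43,0,0,-40,-43,0,0,-40,-43,0,0,-40,-43,0,0]}}

```text
clock: 1.65
tcp_pos: [422.7, 51.2, 405.1]
ee_rot: [0.001, 0.111, 0.994, 0.0]
force: [1.5, 0.1, 0.2]
finger_gap: -0.1
```

```bash
python3 -c "
from h import *
need([*hol(45,-30,0)[:2],404],1.902)"
```

```text
tcp [422.7  51.2 405.1] psi 2.918 F [1.5 0.1 0.2] gap -0.1 t 1.65
need tool xyz -220.9 -243.0 1.1 twist 1.016 dist 328.4
```

Call:
{"op": "move_arm", "data": {"moves": [-40,-43,0,0,-40,-43,0,0,-40,-43,0,0,-40,-43,0,0,-40,-43,0,0]}}

```text
clock: 2.28
tcp_pos: [570.5, -202.7, 404.7]
ee_rot: [0.0, 0.111, 0.994, 0.0]
force: [-0.1, 1.2, -0.1]
finger_gap: 0.0
```

Call:
{"op": "move_arm", "data": {"moves": [-10,-17,0,0,0,0,0,0.17,0,0,0,0.17,0,0,0,0.17,0,0,0,0.17]}}

```text
clock: 2.9
tcp_pos: [575.2, -218.9, 404.7]
ee_rot: [-0.0, 0.438, 0.899, 0.0]
force: [0.8, -0.1, -0.0]
finger_gap: -0.1
```

Call:
{"op": "move_arm", "data": {"moves": [0,0,0,0.17,0,0,0,0.166,0,0,0,0]}}

```text
clock: 3.28
tcp_pos: [575.3, -218.9, 404.8]
ee_rot: [-0.0, 0.58, 0.815, 0.0]
force: [-0.4, 0.2, -0.0]
finger_gap: 0.2
```

```bash
python3 -c "
from h import *
need([*hol(45,-30,0)[:2],362],1.902)
a=snap('side');b=snap('top')
c=lambda i,x,y:cv2.resize(i[y:y+135,x:x+180],(400,300),interpolation=cv2.INTER_CUBIC)
cv2.imwrite('pics/c2.png',cv2.convertScaleAbs(np.hstack([c(a['img'],280,200),c(b['img'],290,90)]),alpha=1.5,beta=10))"
```

```text
tcp [ 575.3 -218.9  404.8] psi 1.905 F [-0.4  0.2 -0. ] gap 0.2 t 3.27
need tool xyz -17.9 3.3 42.8 twist 0.003 dist 46.5
```

View pics/c2.png

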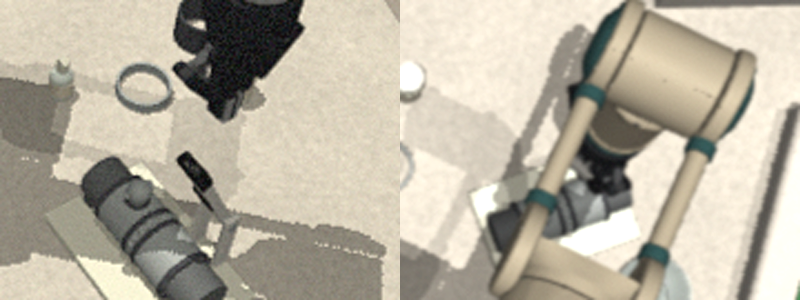

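The tip is on the hinge (+x) side of the raised bar, at side-crop (230,110), with the end piece at (190,170). Now I'll lower it and swing the bar along its arc.

Call:
{"op": "move_arm", "data": {"moves": [-9,1.5,21,0,-9,1.5,22,0,0,0,0,0]}}

```text
clock: 3.75
tcp_pos: [584.0, -235.6, 359.8]
ee_rot: [-0.002, 0.58, 0.815, -0.0]
force: [-0.9, -0.1, 0.4]
finger_gap: 0.2
```

Call:
{"op": "move_arm", "data": {"moves": [0,-22,2,0,0,-22,2.6,0,0,-9,8,0,0,-9,8,0]}}

```text
clock: 4.25
tcp_pos: [525.8, -255.9, 341.7]
ee_rot: [0.001, 0.58, 0.814, 0.0]
force: [0.4, -0.4, 2.1]
finger_gap: -0.0
```

Call:
{"op": "move_arm", "data": {"moves": [0,-7.5,9.5,0,0,-7.5,9.5,0,0,-5,11,0,0,-5.5,10.5,0]}}

```text
clock: 4.75
tcp_pos: [501.5, -264.2, 299.6]
ee_rot: [-0.0, 0.581, 0.814, 0.0]
force: [1.9, -0.6, 1.9]
finger_gap: 0.1
```

Call:
{"op": "move_arm", "data": {"moves": [0,-3,11,0,0,-3,12,0,0,-1.5,8,0,0,0,4,0,0,0,0,0]}}

```text
clock: 5.38
tcp_pos: [494.4, -266.5, 266.3]
ee_rot: [-0.0, 0.58, 0.814, -0.0]
force: [-2.6, 1.3, 5.6]
finger_gap: 0.0
```

```bash
python3 -c "
from h import *
need([*hol(-50,-30,0)[:2],266],1.902)"
```

```text
tcp [ 494.4 -266.5  266.3] psi 1.903 F [-2.6  1.3  5.6] gap 0.0 t 5.38
need tool xyz 0.7 0.4 0.3 twist 0.001 dist 0.9
```

Call:
{"op": "move_arm", "data": {"moves": [0,0,2,0,0,0,1.5,0,0,0,0,0]}}

```text
clock: 5.75
tcp_pos: [494.2, -266.3, 265.9]
ee_rot: [0.001, 0.58, 0.814, -0.0]
force: [-6.8, 3.4, 24.7]
finger_gap: -0.2
```

Force rose to 25 N with 0.4 mm of travel, so the bar is at its hard stop. I'll retreat and head for the gauge.

Call:
{"op": "move_arm", "data": {"moves": [0,0,-40,0,0,0,-60,0,0,0,-60,0,0,0,0,0]}}

```text
clock: 6.25
tcp_pos: [495.5, -267.1, 427.6]
ee_rot: [0.006, 0.58, 0.814, 0.0]
force: [0.8, -0.3, 0.1]
finger_gap: -0.1
```

```bash
python3 -c "
from h import *
need([507,224.8,424],1.342)"
```

```text
tcp [ 495.5 -267.1  427.6] psi 1.903 F [ 0.8 -0.3  0.1] gap -0.1 t 6.25
need tool xyz 461.3 171.3 3.6 twist 0.561 dist 492.1
```

Call:
{"op": "move_arm", "data": {"moves": [52,19,0,0,52,19,0,0,52,19,0,0,52,19,0,0,52,19,0,0], "fingers": 1}}

```text
clock: 6.88
tcp_pos: [499.1, 11.9, 420.6]
ee_rot: [-0.001, 0.581, 0.814, -0.0]
force: [1.4, -0.3, 1.0]
finger_gap: 85.5
```

Call:
{"op": "move_arm", "data": {"moves": [52,19,0,0,52,19,0,0,52,19,0,0,45,19,0,0,0,0,0,0.18]}}

```text
clock: 7.5
tcp_pos: [505.6, 228.2, 420.1]
ee_rot: [-0.001, 0.651, 0.759, -0.001]
force: [-0.6, -0.2, 0.0]
finger_gap: 85.6
```

Call:
{"op": "move_arm", "data": {"moves": [0,0,0,0.18,0,0,0,0.18,0,0,0,0.02,0,0,0,0]}}

```text
clock: 8.0
tcp_pos: [505.9, 224.9, 421.3]
ee_rot: [-0.0, 0.782, 0.623, -0.001]
force: [-0.5, 0.1, 0.3]
finger_gap: 85.7
```

```bash
python3 -c "
from h import *
need([507,224.8,324],1.342)
a=snap('side')
c=a['img'][60:210,220:370]
cv2.imwrite('pics/c3.png',cv2.convertScaleAbs(cv2.resize(c,(600,600),interpolation=cv2.INTER_CUBIC),alpha=1.5,beta=10))
p,_,_=pose();print(proj(a,[507,225,190]),proj(a,[507,225,169]),proj(a,p-[0,0,173]))"
```

```text
tcp [505.9 224.9 421.3] psi 1.345 F [-0.5  0.1  0.3] gap 85.7 t 8.0
need tool xyz 0.2 1.1 97.3 twist 0.003 dist 97.3
(np.float64(290.3751314410902), np.float64(132.57742256633657)) (np.float64(290.0990157822953), np.float64(138.85693055834346)) (np.float64(290.7770212051926), np.float64(114.34548554896))
```

View pics/c3.png

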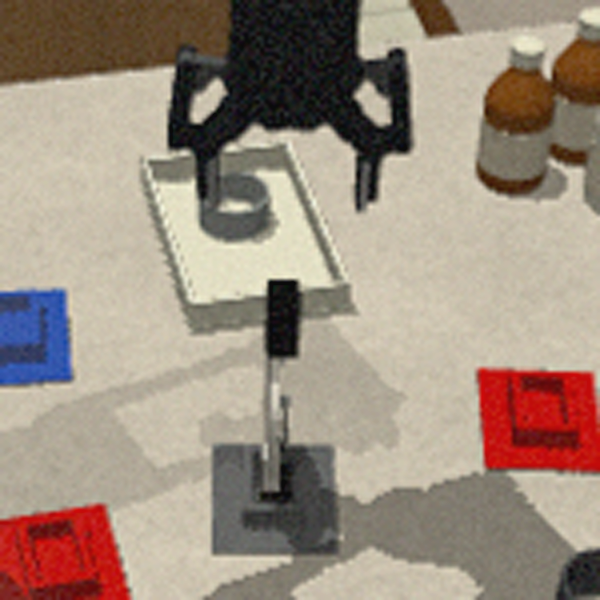

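The open fingers (crop 205 and 370) straddle the handle (crop 285). I'll go down and grip.

Call:
{"op": "move_arm", "data": {"moves": [0,1,40,0,0,0,40,0,0,0,16,0,0,0,0,0]}}

```text
clock: 8.55
tcp_pos: [506.9, 224.6, 325.4]
ee_rot: [-0.0, 0.783, 0.622, -0.001]
force: [-0.4, -0.3, 0.1]
finger_gap: 85.5
```

Call:
{"op": "move_arm", "data": {"moves": [0,0,0,0,0,0,0,0,0,0,0,0,0,0,0,0,0,0,0,0], "fingers": -1, "squeeze": 30}}

```text
clock: 9.18
tcp_pos: [507.1, 224.8, 326.9]
ee_rot: [0.0, 0.783, 0.622, 0.001]
force: [-1.1, 0.7, 4.0]
finger_gap: 21.5
```

Call:
{"op": "move_arm", "data": {"moves": [0,0,-10,0,0,0,-20,0,0,0,-30,0,0,0,-40,0,0,0,-50,0]}}

```text
clock: 9.8
tcp_pos: [506.6, 224.6, 476.1]
ee_rot: [-0.001, 0.783, 0.622, -0.002]
force: [0.5, 0.3, -3.5]
finger_gap: 21.8
```

```bash
python3 -c "
from h import *
need([330,-350,830],0)"
```

```text
tcp [506.6 224.6 476.1] psi 1.343 F [ 0.5  0.3 -3.5] gap 21.8 t 9.8
need tool xyz -599.6 -42.2 -353.9 twist 1.343 dist 697.6
```

Call:
{"op": "move_arm", "data": {"moves": [-20,0,-20,0,-40,0,-25,0,-50,0,-25,0,-50,0,-25,0,-50,0,-25,0]}}

```text
clock: 10.42
tcp_pos: [458.7, 18.8, 596.6]
ee_rot: [-0.0, 0.783, 0.622, -0.0]
force: [0.9, -1.1, -2.5]
finger_gap: 21.7
```

Call:
{"op": "move_arm", "data": {"moves": [-52,0,-25,0,-52,0,-25,0,-52,0,-20,0,-52,0,-20,0,-52,0,-10,0]}}

```text
clock: 11.05
tcp_pos: [399.8, -234.5, 697.1]
ee_rot: [0.001, 0.783, 0.622, 0.0]
force: [1.0, -0.9, -2.9]
finger_gap: 21.5
```

Call:
{"op": "move_arm", "data": {"moves": [-40,0,-10,0.16,-40,8,-10,0.16,-20,5,0,0.16,0,0,0,0.17,0,0,0,0.17]}}

```text
clock: 11.68
tcp_pos: [377.7, -332.5, 715.5]
ee_rot: [-0.001, 0.967, 0.255, -0.0]
force: [0.9, 1.0, -2.8]
finger_gap: 21.6
```

Call:
{"op": "move_arm", "data": {"moves": [0,0,0,0.17,0,0,0,0.17,0,0,0,0.16,0,0,0,0.02,0,0,0,0]}}

```text
clock: 12.3
tcp_pos: [377.8, -331.9, 715.9]
ee_rot: [-0.0, 1.0, 0.002, -0.0]
force: [0.7, -0.1, -2.8]
finger_gap: 21.7
```

Call:
{"op": "move_arm", "data": {"moves": [0,0,0,0,0,0,0,0,0,0,0,0,0,0,0,0,0,0,0,0]}}

```text
clock: 12.92
tcp_pos: [377.8, -331.8, 716.0]
ee_rot: [-0.0, 1.0, 0.001, 0.0]
force: [0.0, 0.2, -2.6]
finger_gap: 21.6
```

```bash
python3 -c "
from h import *
need([380,-330,720],0)
a=snap('side')
p,_,_=pose(); u,v=proj(a,p-[0,0,155+75]);print(u,v)
u=int(np.clip(u,75,485));v=int(np.clip(v,75,345))
c=a['img'][v-75:v+75,u-75:u+75]; np.save('v1.npy',a['img'])
import pickle;pickle.dump(dict(s=a,p=p),open('v1.pkl','wb'))
cv2.imwrite('pics/c4.png',cv2.convertScaleAbs(cv2.resize(c,(600,600),interpolation=cv2.INTER_CUBIC),alpha=1.5,beta=10))"
```

```text
tcp [ 377.8 -331.8  716. ] psi 0.003 F [ 0.   0.2 -2.6] gap 21.6 t 12.93
need tool xyz 2.2 -1.8 -4.0 twist 0.003 dist 4.9
304.00200726691537 225.02964631302095
```

View pics/c4.png

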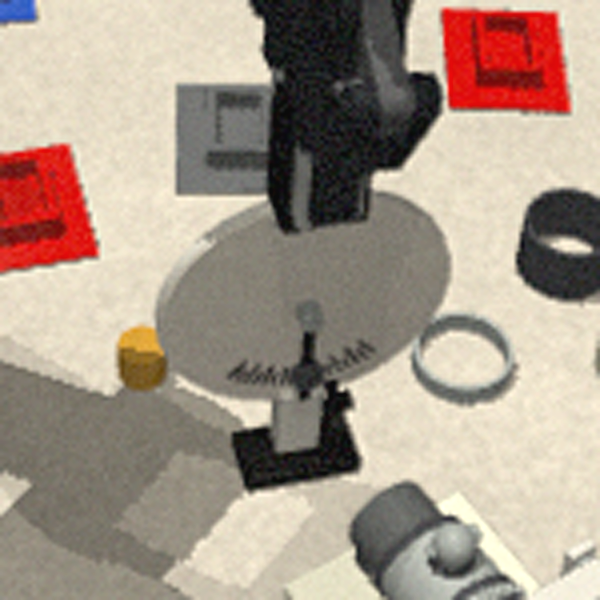

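The gauge is held upright with its dial facing the camera. The hub is at crop (308,315), the pointer hangs to about (305,390), and the set mark is dark at about (340,398), right of the pointer and so towards gauge +y (world +x). I'll enlarge that area to measure it.

```bash
python3 -c "
from h import *
import pickle
d=pickle.load(open('v1.pkl','rb'));a=d['s']
c=a['img'][218:263,280:335]
cv2.imwrite('pics/c5.png',cv2.convertScaleAbs(cv2.resize(c,(770,630)[:2] if 0 else (726,594),interpolation=cv2.INTER_CUBIC),alpha=1.8,beta=10))
P=d['p']; y=P[1]-6
H=None
def pl(u,v):
    o,r=ray(a,u,v); q=o+r*(y-o[1])/r[1]; return q[[0,2]]
print(pl(306,228.75),P, 'expect z',P[2]-155-75)
for (u,v) in [(308,315),(305,385),(330,387),(340,398),(345,405),(455,270),(152,325)]: print((u,v),(pl(229+u/4,150+v/4)-pl(306,228.75)).round(1))"
```

```text
[379.0825427  484.86567563] [ 377.80822898 -331.83216423  716.09466769] expect z 486.09466768893526
(308, 315) [0. 0.]
(305, 385) [  1.2 -38.7]
(330, 387) [ 10.7 -42.4]
(340, 398) [ 14.9 -49.9]
(345, 405) [ 17.1 -54.6]
(455, 270) [51.1 11. ]
(152, 325) [-54.2   8.3]
```

View pics/c5.png

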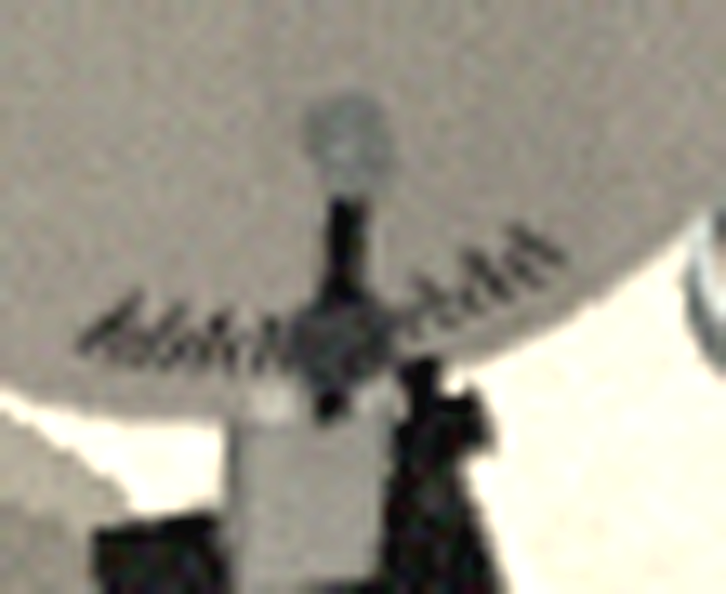

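The pointer tip is at crop (330,410), 45 mm from the hub, which agrees with the text. The mark runs from about (420,365) to (470,420), which gives about 0.27–0.30 rad towards gauge +y. Now to the stud.

```bash
python3 -c "
from h import *
import pickle
a=pickle.load(open('v1.pkl','rb'))['s']
print('stud ball',onz(a,342.75,285.75,90))
o,r=ray(a,305,269.6); print('foot front edge',o+r*(-331.8-12-o[1])/r[1])
need([*hol(0,28,0)[:2],460],0)"
```

```text
stud ball [ 524.97384047 -195.02498647   90.        ]
foot front edge [ 381.17607634 -343.8         397.61267849]
tcp [ 377.8 -331.8  716.1] psi 0.003 F [-0.3 -0.6 -2.4] gap 21.5 t 12.97
need tool xyz 145.5 -136.9 256.1 twist 0.003 dist 324.8
```

Call:
{"op": "move_arm", "data": {"moves": [36,-34,25,0,36,-34,35,0,36,-34,40,0,26,-25,45,0,10,-10,45,0]}}

```text
clock: 13.6
tcp_pos: [522.0, -193.3, 525.2]
ee_rot: [-0.0, 1.0, 0.003, 0.0]
force: [-0.0, -0.9, -3.5]
finger_gap: 21.8
```

Call:
{"op": "move_arm", "data": {"moves": [0,0,35,0,0,0,25,0,0,0,0,0,0,0,0,0]}}

```text
clock: 14.1
tcp_pos: [521.1, -195.3, 468.0]
ee_rot: [0.0, 1.0, 0.001, 0.001]
force: [-0.2, -1.3, -2.6]
finger_gap: 21.8
```

```bash
cat > v.py <<'E'
from h import *
import sys
need([521.6,-195,424],0)
a=snap('side');b=snap('top')
i=a['img'][180:300,290:410]; j=b['img'][140:240,300:400]
cv2.imwrite('pics/'+sys.argv[1],cv2.convertScaleAbs(np.hstack([cv2.resize(i,(600,600),interpolation=cv2.INTER_CUBIC),np.vstack([cv2.resize(j,(200,200)),np.zeros((400,200,3),np.uint8)])]),alpha=1.5,beta=10))
import pickle;pickle.dump(dict(s=a,b=b,p=pose()[0]),open('v2.pkl','wb'))
E
python3 v.py c6.png
```

```text
tcp [ 521.1 -195.3  468. ] psi 0.003 F [-0.2 -1.3 -2.6] gap 21.8 t 14.1
need tool xyz 0.5 -0.3 44.0 twist 0.003 dist 44.0
```

View pics/c6.png

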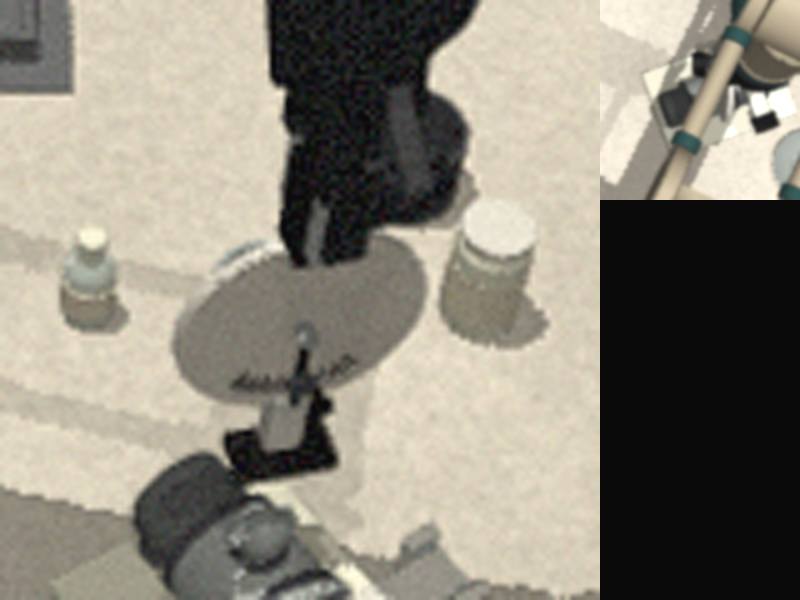

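```bash
python3 -c "
from h import *
import pickle
a=pickle.load(open('v2.pkl','rb'))['s']
print('ball',onz(a,343,287.4,90),onz(a,342.5,286.5,90), proj(a,[522.9,-194.5,90]))
o,r=ray(a,348.3,274); print('foot front',o+r*(-207.3-o[1])/r[1],onz(a,348.3,274,149))"
```

```text
ball [ 524.17592845 -199.21948935   90.        ] [ 523.83044718 -196.76415739   90.        ] (np.float64(341.7743096529531), np.float64(285.72270593425))
foot front [ 525.83194655 -207.3         151.40530896] [ 526.6553379  -205.75950083  149.        ]
```

Call:
{"op": "move_arm", "data": {"moves": [-2,0,20,0,0,0,18,0,0,0,6,0,0,0,0,0,0,0,0,0]}}

```text
clock: 14.82
tcp_pos: [519.1, -195.2, 423.9]
ee_rot: [0.0, 1.0, 0.001, 0.001]
force: [1.0, -0.3, -3.0]
finger_gap: 21.6
```

Call:
{"op": "move_arm", "data": {"moves": [0,0,2,0,0,0,2,0,0,0,0,0,0,0,0,0]}}

```text
clock: 15.32
tcp_pos: [519.0, -195.2, 419.2]
ee_rot: [0.0, 1.0, 0.001, 0.001]
force: [0.3, -0.6, -1.0]
finger_gap: 21.6
```

Call:
{"op": "move_arm", "data": {"moves": [0,0,2,0,0,0,0,0,0,0,0,0]}}

```text
clock: 15.7
tcp_pos: [519.0, -195.1, 417.1]
ee_rot: [0.0, 1.0, 0.001, 0.0]
force: [2.3, -0.6, 0.2]
finger_gap: 21.7
```

Contact was at TCP z≈422. The force is up about 3 N, so the stud is down about 5 mm. I'll press a little more, ease the grip to its minimum, and start rocking towards gauge +y (tool +x).

Call:
{"op": "move_arm", "data": {"moves": [0,0,1.5,0,0,0,0,0,0,0,0,0], "squeeze": 20}}

```text
clock: 16.08
tcp_pos: [519.0, -195.1, 415.5]
ee_rot: [0.0, 1.0, 0.001, 0.0]
force: [1.8, -0.9, 0.5]
finger_gap: 21.7
```

Call:
{"op": "move_arm", "data": {"moves": [4,0,0.1,0,4,0,0.1,0,4,0,0.2,0,4,0,0.4,0,0,0,0,0]}}

```text
clock: 16.7
tcp_pos: [535.3, -194.8, 414.4]
ee_rot: [-0.0, 1.0, 0.001, 0.0]
force: [-1.1, -0.5, 0.9]
finger_gap: 21.9
```

Call:
{"op": "move_arm", "data": {"moves": [4,0,0.4,0,4,0,0.5,0,4,0,0.6,0,4,0,0.7,0,0,0,0,0]}}

```text
clock: 17.32
tcp_pos: [551.3, -195.0, 412.2]
ee_rot: [-0.0, 1.0, 0.001, 0.0]
force: [-0.3, 0.2, 1.0]
finger_gap: 21.8
```

Call:
{"op": "move_arm", "data": {"moves": [0,0,0,0,0,0,0,0,0,0,0,0,0,0,0,0,0,0,0,0]}}

```text
clock: 17.95
tcp_pos: [551.0, -195.0, 412.4]
ee_rot: [0.0, 1.0, 0.001, 0.0]
force: [0.3, 0.1, 0.9]
finger_gap: 21.5
```

```bash
python3 v.py c7.png
```

```text
tcp [ 551.  -195.   412.4] psi 0.003 F [0.3 0.1 0.9] gap 21.5 t 17.95
need tool xyz -29.4 -0.1 -11.6 twist 0.003 dist 31.6
```

View pics/c7.png

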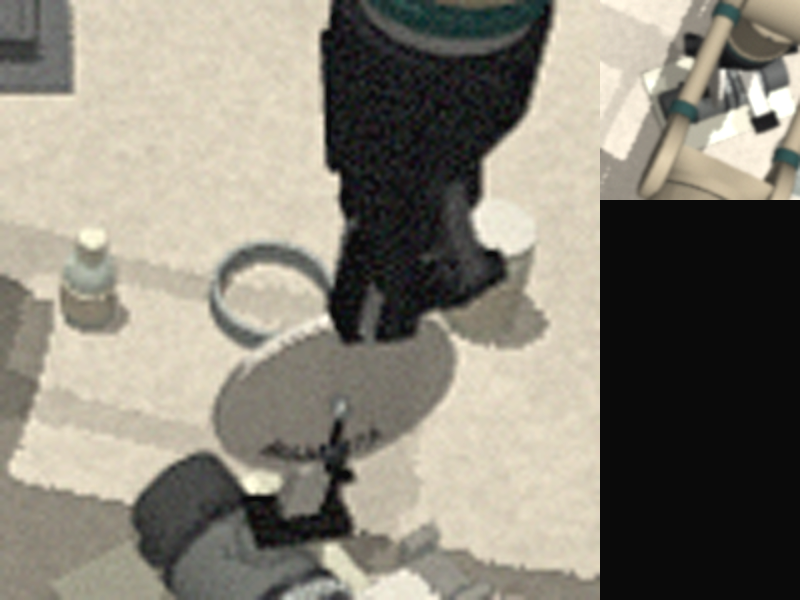

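The gauge is leaning to +x. The hub is at crop (340,405), with the pointer tip at about (325,465) close to the mark at about (345,470). I'll take an averaged close-up.

```bash
cat > z.py <<'E'
from h import *
import sys
im=[snap('side') for _ in range(8)]; a=im[0]; g=np.mean([s['img'].astype(float) for s in im],0)
import pickle;pickle.dump(dict(s=a,g=g),open('v3.pkl','wb'))
need([0,0,0],0)
c=g[252:297,335:395]
cv2.imwrite('pics/'+sys.argv[1],cv2.convertScaleAbs(cv2.resize(c,(780,585),interpolation=cv2.INTER_CUBIC),alpha=1.7,beta=0))
E
python3 z.py c8.png
```

```text
tcp [ 550.9 -195.   412.4] psi 0.003 F [ 1.1 -0.3  0.9] gap 21.7 t 18.45
need tool xyz -550.4 -196.5 412.4 twist 0.003 dist 715.2
```

View pics/c8.png

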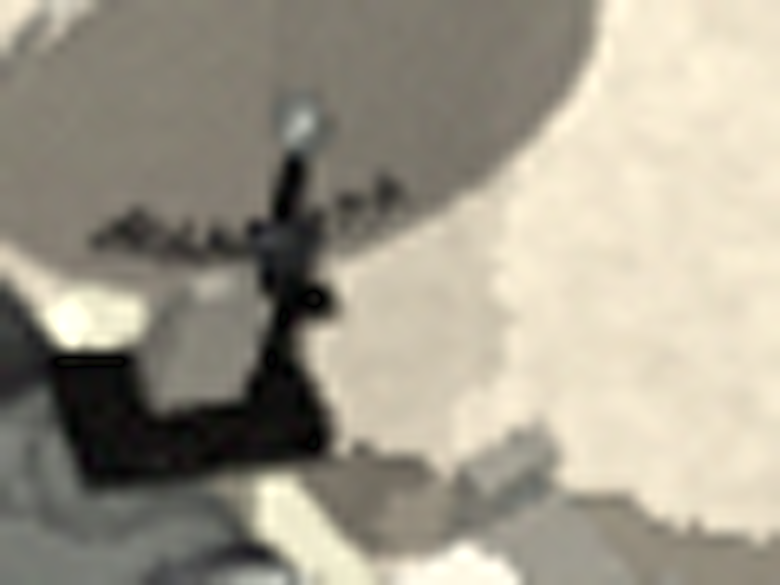

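```bash
python3 -c "
from h import *
import pickle
def run(a,y,sc,o0,pts):
    def pl(u,v,yy):
        o,r=ray(a,o0[0]+u/sc,o0[1]+v/sc); return (o+r*(yy-o[1])/r[1])[[0,2]]
    h=pl(*pts['hub'],y-12+4)
    for k,(u,v) in pts.items():
        if k[0]=='f': continue
        d=pl(u,v,y-8)-h; print(k,d.round(1),'r',np.hypot(*d).round(1),'ang',np.arctan2(d[0],-d[1]).round(3))
    if 'fl' in pts:
        l,r=pl(*pts['fl'],y-12),pl(*pts['fr'],y-12); print('foot',l.round(1),r.round(1),'lean',np.arctan2(-(r-l)[1],(r-l)[0]).round(3),'w',np.hypot(*(r-l)).round(1), 'mid',((l+r)/2).round(1),'hub',h.round(1), 'hub-foot lean',np.arctan2(*(h-(l+r)/2)).round(3))
a=pickle.load(open('v1.pkl','rb'))['s']
run(a,-331.8,13.2,(280,218),dict(hub=(346,140),tip=(330,410),mi=(420,365),mo=(475,425)))
run(a,-331.8,4,(229,150),dict(hub=(308,315),fl=(250,490),fr=(358,467)))
a=pickle.load(open('v3.pkl','rb'))['s']
run(a,-195,13,(335,252),dict(hub=(300,118),tip=(267,285),mo=(315,300),fl=(90,485),fr=(328,455)))
"
```

```text
hub [0. 0.] r 0.0 ang 3.142
tip [  0.9 -45.2] r 45.2 ang 0.021
mi [ 10.6 -40. ] r 41.3 ang 0.26
mo [ 17.7 -52.4] r 55.3 ang 0.326
hub [0. 0.] r 0.0 ang 3.142
foot [360.6 396.4] [401.9 398.7] lean -0.054 w 41.4 mid [381.3 397.6] hub [378.4 487.3] hub-foot lean -0.032
hub [0. 0.] r 0.0 ang 3.142
tip [  0.9 -45.6] r 45.7 ang 0.019
mo [ 10.1 -52.7] r 53.7 ang 0.19
foot [518.5  96. ] [561.   91.2] lean 0.113 w 42.8 mid [539.8  93.6] hub [544.  185.5] hub-foot lean 0.046
```

The lean has gained about 0.135 rad, but the foot slid about 13 mm along the stud, and about 0.14 rad is still needed. I'll lift off (the lean stays in the grip), step back, press deeper for more friction and rock again.

Call:
{"op": "move_arm", "data": {"moves": [0,0,-9,0,0,0,-9,0,-10,0,0,0,-10,0,0,0,0,0,0,0]}}

```text
clock: 19.08
tcp_pos: [529.5, -194.8, 430.1]
ee_rot: [-0.0, 1.0, 0.001, -0.001]
force: [0.2, 1.3, -2.4]
finger_gap: 21.7
```

Call:
{"op": "move_arm", "data": {"moves": [0,0,7,0,0,0,5,0,0,0,3,0,0,0,0,0,0,0,0,0]}}

```text
clock: 19.7
tcp_pos: [530.9, -195.0, 415.6]
ee_rot: [0.0, 1.0, 0.001, 0.0]
force: [-0.6, -0.3, 1.3]
finger_gap: 21.5
```

Call:
{"op": "move_arm", "data": {"moves": [0,0,2,0,0,0,2,0,0,0,0,0,0,0,0,0,0,0,0,0]}}

```text
clock: 20.32
tcp_pos: [530.8, -195.1, 411.5]
ee_rot: [0.0, 1.0, 0.001, 0.0]
force: [0.1, -0.3, 2.5]
finger_gap: 21.7
```

Call:
{"op": "move_arm", "data": {"moves": [4,0,0.2,0,4,0,0.3,0,4,0,0.3,0,4,0,0.3,0,0,0,0,0]}}

```text
clock: 20.95
tcp_pos: [547.3, -195.0, 410.0]
ee_rot: [-0.0, 1.0, 0.001, 0.0]
force: [-1.2, 0.3, 2.0]
finger_gap: 21.7
```

```bash
cat > ft.py <<'E'
from h import *
import time
im=[];F=[]
for _ in range(8): im.append(snap('side')); F.append(robot.read_state()['force'])
g=np.mean([s['img'].astype(float) for s in im],0); a=im[0]
print('F',np.mean(F,0).round(2))
import pickle;pickle.dump(dict(s=a,g=g),open('v3.pkl','wb'))
p=pose()[0]; print(p.round(1))
y=p[1]-12
# front face of the foot: very dark blob; rectify pixels onto plane y, fit bottom edge
m=(g.max(2)<42).astype(np.uint8)
# restrict to foot region in plane: |x-p|<45, z 80..120
ys,xs=np.nonzero(m); W=[]
for u,v in zip(xs,ys):
    if not(320<u<400 and 255<v<310): continue
    o,r=ray(a,u,v); q=o+r*(y-o[1])/r[1]
    if 80<q[2]<118 and abs(q[0]-524)<50: W.append([q[0],q[2]])
W=np.array(W)
# bottom edge: for x bins take min z
bx=np.arange(W[:,0].min()+4,W[:,0].max()-4,2.5); e=[]
for x in bx:
    k=W[abs(W[:,0]-x)<1.6]
    if len(k): e.append([x,k[:,1].min()])
e=np.array(e); k,c=np.polyfit(e[:,0],e[:,1],1)
print('foot x range',W[:,0].min().round(1),W[:,0].max().round(1),'edge lean',round(-np.arctan(k),3),'resid',np.std(e[:,1]-k*e[:,0]-c).round(2))
# hub: brightest-cyan spot near expected
c2=g[240:300,330:400]; cv2.imwrite('pics/last.png',c2)
E
python3 ft.py
```

```text
F [-0.72  0.    2.02]
[ 546.9 -194.9  410.4]
foot x range 474.1 541.3 edge lean 0.204 resid 8.46[ WARN:0@22.083] global loadsave.cpp:1063 imwrite_ Unsupported depth image for selected encoder is fallbacked to CV_8U.
```

```bash
python3 - <<'E'
from h import *
import pickle
d=pickle.load(open('v3.pkl','rb'));g=d['g'].max(2).astype(int)
print('cols',list(range(338,384,1))[::5])
for v in range(250,298): print(v,' '.join('%3d'%x for x in g[v,340:378]))
E
```

```text
cols [338, 343, 348, 353, 358, 363, 368, 373, 378, 383]
250 138 108  75  76  78  79  77  80  78  79  80  78  75  75  75  76  76  79  78  77  78  74  75  77  75  76  78  78  78  76  76  75  75  73  78 113 150 150
251  97  76  78  79  80  81  78  79  79  79  79  77  74  73  75  75  76  77  74  75  76  78  78  77  77  76  76  74  76  75  75  74  73  73  74 105 155 152
252  76  79  79  79  80  79  81  78  77  79  79  77  73  75  75  75  74  74  75  75  77  75  75  74  75  73  73  74  73  73  73  75  73  73  72  95 147 148
253  78  78  77  78  79  77  78  77  79  78  76  79  74  74  74  74  75  74  74  75  74  74  75  74  76  73  74  73  73  73  73  73  73  75  76  94 138 146
254  79  78  79  78  77  78  77  78  79  77  78  79  77  76  76  76  75  75  76  76  74  75  76  75  74  74  72  74  74  74  74  75  73  74  76  98 146 143
255  78  79  79  79  77  78  77  76  78  78  78  77  78  74  74  74  75  74  74  74  75  74  74  75  73  74  73  74  74  75  74  74  74  74  77 100 145 144
256  79  79  78  79  77  78  78  79  78  78  79  78  78  74  74  75  74  74  74  72  74  75  74  74  74  75 
[... 5743 characters left out ...]
 141 139 100  78  82  87  86  84  85  82  70  77  87  97  93  94  92  92  94
294  73  74  74  73  73  72  72  75  72  61  51  40  26  24  15  31  87 133 142 140 142 138  96  79  86 102  97  97 104 100  93  91  92  93  93  93  94  94
295  73  72  72  73  73  72  75  73  68  44  42  41  47  52  54  53  61  89 136 135 140 140 138 109  94 140 139 138 154 145 109 111 106  91  93  92  93  93
296  70  72  73  74  68  68  74  47  49  56  54  66  77  95 100 105 112  78 117 114 137 139 140 131 116 137 147 152 151 152 154 154 141  88  91  94  94  94
297  71  72  73  64  37  33  48  43  62  84  88 109 107 120  98 104 111 100 108  90 118 140 136 134 141 155 150 150 150 152 150 150 142 108 106  93  94  91
```

```bash
python3 - <<'E'
from h import *
import pickle
a=pickle.load(open('v3.pkl','rb'))['s']; y=-195-8
def pl(u,v):
    o,r=ray(a,u,v); return (o+r*(y-o[1])/r[1])[[0,2]]
h=pl(352.3,262.0); print('hub',h)
for p in [(351.3,268.5),(350.6,274.5),(350.8,276.5),(351.2,277)]:
    q=pl(*p)-h; print(p,q.round(1),np.hypot(*q).round(1),np.arctan2(q[0],-q[1]).round(3))
print('plumb tip',proj(a,[h[0],y,h[1]-45]),'54',proj(a,[h[0],y,h[1]-54]))
# foot right-bottom corner about (351,289)
o,r=ray(a,351.5,288.5); q=o+r*(-207-o[1])/r[1]; print('foot RB',q)
E
```

```text
hub [531.45794478 185.97722451]
(351.3, 268.5) [  0.9 -22.9] 22.9 0.038
(350.6, 274.5) [  2.2 -44.8] 44.8 0.05
(350.8, 276.5) [  3.7 -52.6] 52.7 0.07
(351.2, 277) [  4.9 -54.8] 55.0 0.089
plumb tip (np.float64(349.5875928017078), np.float64(274.7420260802045)) 54 (np.float64(349.06570016037597), np.float64(277.19371167191923))
foot RB [ 540.85167183 -207.           91.84575812]
```

The foot stayed on the stud this time, at x≈519 against the stud at 524. The remaining gap between pointer and mark is about 0.055 rad, so I'll go about 9 mm further.

Call:
{"op": "move_arm", "data": {"moves": [3,0,0.5,0,3,0,0.6,0,3,0,0.6,0,0,0,0,0,0,0,0,0]}}

```text
clock: 21.98
tcp_pos: [556.0, -194.9, 408.6]
ee_rot: [-0.0, 1.0, 0.001, 0.0]
force: [-1.1, -0.0, 1.9]
finger_gap: 21.6
```

Call:
{"op": "move_arm", "data": {"moves": [0,0,0,0,0,0,0,0,0,0,0,0,0,0,0,0,0,0,0,0]}}

```text
clock: 22.6
tcp_pos: [555.9, -194.9, 408.6]
ee_rot: [-0.0, 1.0, 0.001, 0.0]
force: [-1.0, -0.1, 1.9]
finger_gap: 21.4
```

```bash
python3 ft.py 2>/dev/null| head -2; python3 - <<'E'
from h import *
import pickle
d=pickle.load(open('v3.pkl','rb'));g=d['g']
m=g.max(2).astype(int)
for v in range(259,292): print(v,' '.join('%3d'%x for x in m[v,346:364]))
c=g[250:295,335:385]
cv2.imwrite('pics/c9.png',cv2.convertScaleAbs(cv2.resize(c,(650,585),interpolation=cv2.INTER_CUBIC),alpha=1.9,beta=15))
E
```

```text
F [-0.12  0.57  2.13]
[ 555.9 -194.9  408.5]
259  78  77  78  78  78  77  77  77  77  76  71  73  75  74  73  72  73  72
260  77  79  78  77  78  76  76  75  70  74  79  70  74  73  75  74  74  74
261  76  79  78  78  76  78  74  66  78  95 110  75  74  72  74  73  74  72
262  78  79  78  77  76  77  71  67 102 116 109  91  70  73  74  71  73  73
263  78  77  76  77  76  77  78  75  87  98  79  64  66  74  72  73  71  73
264  77  77  77  77  77  77  78  68  55  53  56  65  73  76  72  72  71  73
265  78  79  78  78  77  76  78  66  30  37  55  79  78  73  72  73  72  72
266  77  77  77  76  76  77  76  67   6  15  50  80  77  77  69  72  73  70
267  78  76  74  76  76  77  76  61   1  25  66  78  78  71  53  69  72  70
268  79  76  78  76  77  77  75  45   3  38  74  73  70  64  48  54  72  72
269  76  75  77  77  74  77  67  40   9  40  69  50  38  57  65  46  70  71
270  56  56  75  66  57  66  41  24  21  23  44  65  51  73  57  64  72  80
271  44  35  52  31  33  33  29  42  34  26  28  52  64  75  83  83  92 110
272  34  44  58  27  35  42  27  22  22  21  41  68  83  95 107 114
[... 752 characters left out ...]
 122 123 122 122
283  76  70   6   7   8   5  48 106 126 126 125 124 120 118 119 119 121 120
284  36  27   9   8  10  12  14  65 121 129 127 126 124 122 120 120 122 121
285   8  11  10  12  15   9  15  40  86 118 117 118 118 114 116 122 111 112
286   8  10  10   8  10  11   5  26  62  69  65  66  67  67  81 106  66  66
287  13   9  10  10   8   5   6  25  60  79  69  66  66  67  69  69  68  69
288  11   9   7   9   8   6  11  36  72  80  84  88  68  69  70  72  70  69
289  16  22  15  21  24  28  40  64  82  79 101 138  91  67  72  70  69  67
290  41  48  44  47  52  52  68  81  80  77  97 144 130  84  69  71  68  68
291  55  58  58  58  54  48  51  73  82  85 100 143 141 122  75  66  69  68
```

View pics/c9.png

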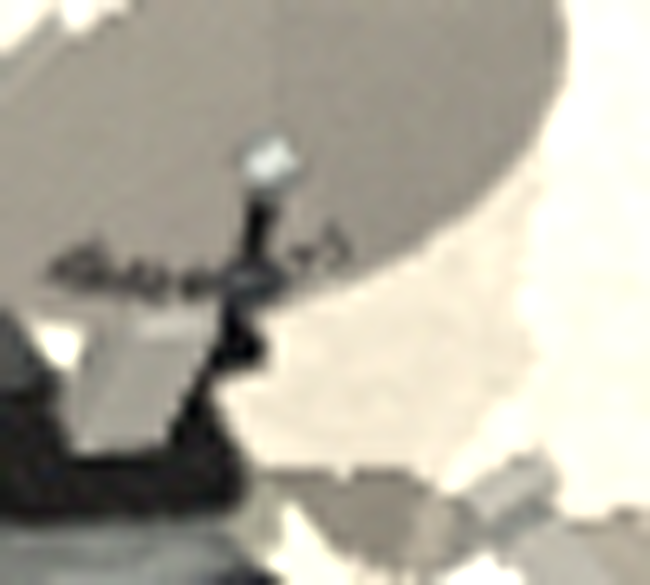

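The pointer (top at 354.4,267) now runs straight into the mark's neck (352.8,274.5; plumb predicts 352.7). The head hints at about 1 mm more, so I'll give it a small last nudge.

Call:
{"op": "move_arm", "data": {"moves": [1.5,0,0.2,0,1,0,0.1,0,0,0,0,0,0,0,0,0,0,0,0,0]}}

```text
clock: 23.62
tcp_pos: [558.2, -194.9, 408.2]
ee_rot: [-0.0, 1.0, 0.001, -0.0]
force: [-1.2, -0.2, 2.5]
finger_gap: 21.5
```

Call:
{"op": "move_arm", "data": {"moves": [0,0,0,0,0,0,0,0,0,0,0,0,0,0,0,0,0,0,0,0]}}

```text
clock: 24.25
tcp_pos: [558.3, -194.9, 408.2]
ee_rot: [-0.0, 1.0, 0.001, 0.0]
force: [-1.7, -0.4, 1.3]
finger_gap: 21.7
```

```bash
python3 ft.py 2>/dev/null| head -2; python3 - <<'E'
from h import *
import pickle
d=pickle.load(open('v3.pkl','rb'));g=d['g'];a=d['s'];m=g.max(2)
def cen(v,lo,hi,bg):
    w=np.clip(bg-m[v,lo:hi],0,None); return (w*np.arange(lo,hi)).sum()/w.sum()
pr=[cen(v,352,359,75) for v in(266,267,268)]; print('pointer',np.round(pr,2))
p=np.mean(pr)
# plumb through pointer at row 267, pointer plane
y=-203.; o,r=ray(a,p,267); q=o+r*(y-o[1])/r[1]
for dz in(16,20,24,30):
    u,v=proj(a,[q[0],y,q[2]-dz]); print('plumb',round(u,2),round(v,2))
for v in(273,274,275,276,277): print(v,cen(v,351,357,95).round(2),m[v,348:360].astype(int))
o,r=ray(a,353,288.3); f=o+r*(-207-o[1])/r[1]; print('foot RB~',f.round(1)); print(m[285:289,350:358].astype(int))
E
```

```text
F [-1.52  0.05  2.1 ]
[ 558.3 -194.9  408.2]
pointer [355.45 355.35 355.3 ]
plumb 354.37 271.5
plumb 354.12 272.6
plumb 353.87 273.7
plumb 353.51 275.35
273 353.64 [ 60  73  79  64  56  20  21  36  58  82 100 111]
274 353.2 [ 97  94  92  76  51   1  19  66 114 126 121 122]
275 353.3 [ 94  88  91  85  47   6   8  65 121 127 123 120]
276 353.31 [ 77  76  78  66   9   4   2  27  84 130 126 125]
277 353.12 [ 78  78  74  43   4   2   1  30  88 129 126 123]
foot RB~ [ 544.3 -207.    91.5]
[[  8  11   8  11  66 109  82 119]
 [ 10  11   8   9  31  67  66  67]
 [  9   8  10   9  32  70  71  67]
 [  7   9  11   9  44  83  84  91]]
```

```bash
python3 -c "
from h import *
st=robot.read_state(); print(st['clock'],st['force'],st['finger_gap']); print(ticket.sign_off())"
```

```text
24.65 [-1.65940662 -1.03729891  2.07661231] 21.34643001155777
the job is handed in; nothing more can be done
None
```

The job is handed in at 24.7 s of the 72 s allowed. The gauge is still held on the stud with its pointer on the set mark, as far as the camera can resolve.

**What I did:**
- I swung the hold-down bar down to its hard stop; force rose to 25 N with only 0.4 mm of travel.
- I drew the gauge out of its rest, stood it upright on the stud, and rocked it towards its +y.
- On the first rock the foot slid about 13 mm along the stud. I lifted off, stepped back and pressed deeper, and the gauge then pivoted with little sliding.

**Last checks:**

| Check | Reading | Allowed |
|---|---|---|
| Pointer to mark | within about 0.5 px, roughly 1 mm | 3.2 mm |
| Foot centre to stud, along the lean | about 1 mm | 13 mm |
| Stud pressed down, from force (about 4.7 N) | about 9 mm | 1.5–12.5 mm |
| Stud pressed down, from image | about 6–8 mm | 1.5–12.5 mm |

**What disagreed or went unchecked:**
- The two stud depths differ by a few millimetres, but both are within limits.
- The mark angle read differently from its neck (about 0.24 rad) and its head (about 0.30 rad), because the pointer and mark merge in the image. The final alignment rests on where they overlap.
- I did not measure the bar or the other things on the bench again at the end; I saw no contact with the other things.

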